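# Make up the staining kit and the sampling kit

## Task

Make up two kits from the stock on the bench. Into the blue carrier go the violet bottle, the amber bottle and the green slide box; into the yellow carrier go the red-lidded cup and the white bottle with the orange cap. Stand each one upright on the floor of a compartment of its own (any free one), set down and not dropped, and leave the pink bottle and the blue-lidded cup where they are.

Things in the scene. Friction and masses are not known exactly. Their poses are not given: they have to be found in the camera images.
- blue_carrier: BLUE open plastic carrier, fixed to the bench, 85 (x) x 235 (y) x 25 mm high, origin at the centre of its underside, z up. Walls and dividers 5 mm thick; two dividers make three equal compartments in a row along its y axis, each 75 mm (x) by 71.7 mm (y) inside, centred at y = -76.7, 0 and +76.7 mm (x = 0); inner floor 5 mm above the bench; rim 25 mm above the bench. Small lugs at the ends reach y = +-129 mm, below the rim.
- yellow_carrier: YELLOW open plastic carrier, fixed to the bench, identical to the blue one but for its colour: 85 (x) x 235 (y) x 25 mm, three 75 x 71.7 mm compartments centred at y = -76.7, 0, +76.7 mm, inner floor 5 mm up, origin at the centre of its underside, z up.
- violet_bottle: Round stain bottle, dark violet body, BLACK cap, standing on the bench: 44 mm diameter straight up to 68 mm, then a shoulder and a 26 mm diameter cap, 94 mm tall in all. Origin at the centre of its underside, z up. About 0.12 kg.
- amber_bottle: Round stain bottle, amber-brown body, WHITE cap, same shape and size as the violet one (44 mm diameter up to 68 mm, 94 mm tall). Origin at the centre of its underside, z up.
- slide_box: Green upright box of microscope slides with a darker green lid and a white band, 34 (x) x 46 (y) x 80 mm high, standing on its small end; take it across the 34 mm. Origin at the centre of its underside, z up.
- red_cup: Round specimen cup, whitish body, RED screw lid, 46 mm diameter (lid), 64 mm tall. Origin at the centre of its underside, z up.
- saline_bottle: White rectangular bottle with an ORANGE cap: body 34 (x) x 48 (y) mm and 66 mm high, cap 26 mm diameter, 90 mm tall in all; take it across the 34 mm. Origin at the centre of its underside, z up.
- pink_bottle: Stock that stays: round stain bottle, bright PINK body, black cap, same shape as the violet one (44 mm diameter, 94 mm tall). Origin at the centre of its underside. Loose, can be knocked.
- blue_cup: Stock that stays: specimen cup with a BLUE lid, same shape as the red-lidded one (46 mm diameter, 64 mm tall). Origin at the centre of its underside. Loose, can be knocked. Other things on the bench, not listed: a marker pen, a phone and a glass petri dish, all at most 14 mm high and fixed, lie beside and between the stock and the carriers; taller cans stand well to the sides.
Mind the look-alikes: they are no part of the job. There is more than one size of the slide_box; the job needs the smaller.

How it is judged:
At the end, for the whole second after the job is handed in: The three things in the blue carrier and the two in the yellow one, each inside the outline, base under 12 mm above the bench, within 0.15 rad of upright, at rest; the pink bottle and the blue-lidded cup upright within 30 mm of where they started (x of violet_bottle in the frame of blue_carrier between -0.042 and 0.042 m and y of violet_bottle in the frame of blue_carrier between -0.117 and 0.117 m and z of violet_bottle in the frame of blue_carrier between 0 and 0.012 m and angle between each of violet_bottle, amber_bottle, slide_box, red_cup, saline_bottle, pink_bottle, blue_cup's own z axis and vertical below 0.15 rad and linear speed of each of violet_bottle, amber_bottle, slide_box, red_cup, saline_bottle below 0.02 m/s and x of amber_bottle in the frame of blue_carrier between -0.042 and 0.042 m and y of amber_bottle in the frame of blue_carrier between -0.117 and 0.117 m and z of amber_bottle in the frame of blue_carrier between 0 and 0.012 m and x of slide_box in the frame of blue_carrier between -0.042 and 0.042 m and y of slide_box in the frame of blue_carrier between -0.117 and 0.117 m and z of slide_box in the frame of blue_carrier between 0 and 0.012 m and x of red_cup in the frame of yellow_carrier between -0.042 and 0.042 m and y of red_cup in the frame of yellow_carrier between -0.117 and 0.117 m and z of red_cup in the frame of yellow_carrier between 0 and 0.012 m and x of saline_bottle in the frame of yellow_carrier between -0.042 and 0.042 m and y of saline_bottle in the frame of yellow_carrier between -0.117 and 0.117 m and z of saline_bottle in the frame of yellow_carrier between 0 and 0.012 m and distance of each of pink_bottle, blue_cup from where it was at the start of the episode below 0.03 m); the robot touches nothing.
It fails at once if a kit item was dropped (let go with its base more than about 55 mm above the bench) ((contact force between the fingers and violet_bottle below 0.01 N and height (world z) of violet_bottle above 0.05 m and linear speed of violet_bottle above 0.3 m/s) or (contact force between the fingers and amber_bottle below 0.01 N and height (world z) of amber_bottle above 0.05 m and linear speed of amber_bottle above 0.3 m/s) or (contact force between the fingers and slide_box below 0.01 N and height (world z) of slide_box above 0.05 m and linear speed of slide_box above 0.3 m/s) or (contact force between the fingers and red_cup below 0.01 N and height (world z) of red_cup above 0.05 m and linear speed of red_cup above 0.3 m/s) or (contact force between the fingers and saline_bottle below 0.01 N and height (world z) of saline_bottle above 0.05 m and linear speed of saline_bottle above 0.3 m/s)).
It fails at once if the pink bottle, which stays in stock, was moved more than 30 mm or knocked over (distance of pink_bottle from where it was at the start of the episode above 0.03 m or angle between pink_bottle's own z axis and vertical above 0.5 rad).
It fails at once if the blue cup, which stays in stock, was moved more than 30 mm or knocked over (distance of blue_cup from where it was at the start of the episode above 0.03 m or angle between blue_cup's own z axis and vertical above 0.5 rad).
It also fails if it takes over 128 s, if anything falls off the work surface, if the arm or the gripper's body presses on something with over 40 N, if the wrist force passes 120 N, or if a joint passes its speed limit or range.

## Robot

A 6-joint arm with a two-finger parallel gripper is mounted at the origin on the work surface. World frame = base frame: x ahead of the robot, y to its left, z up, the work surface at z = 0. Lengths are in m, angles in rad, forces in N, time in s.
With the tool pointing down it reaches from about 0.35 to 0.975 m from the base axis. Payload 7.1 kg.
Tool frame: the origin (TCP) lies on the centre line of the jaws, within the pads' length; the fingertips stand 8 mm ahead of it and the grasp point (between the pads) lies 11 mm behind it; z points along the fingers, y is the direction in which the jaws open and shut (so a half turn about z gives the same grasp; the last joint's range is limited). The gripper opens to 88 mm and grips with 3 to 60 N. Pads are 20 mm wide; open, the fingers measure 115 mm over their backs; the gripper's body (75 mm by 178 mm) begins 61 mm behind the grasp point.
Start: joints at [-1.231, 0.423, 1.63, -0, 1.089, -0.019], TCP at [0.219, -0.585, 0.231] pointing down, gripper open.
Joint ranges: [-3, 3], [-0.9, 2.11], [0.09, 2.58], [-1.31, 4.45], [0.11, 2.69], [-2.54, 2.54]. Speed limits (rad/s): [2.39, 2.39, 3.01, 3.14, 3.14, 3.14].

## Interface

Orientations are given as a rotation vector (axis times angle).
In Python, from bench import env, optics gives the robot as it stands. The module is installed in compiled form; this text tells all that it offers.
- The arm moves only by the tool send_rows, never from a script. Its argument "steps" is a list that holds one entry, the list of rows, each a list of 4 numbers: the shift along the tool's x, y, z in mm, then the turn about the tool's z in rad. In form: [[[tx, ty, tz, twist], ...]]. A call has 1 to 8 rows; each row is the pose to reach, as a shift and turn from the pose commanded when the call began, along the tool's axes at that moment; what a row does not reach only later rows make up. A row lasts 1/12 s, in which the tool goes at most 41.7 mm and 7.16 degrees, less where a joint would pass 70% of its speed; a pose out of reach is approached as far as the arm can. A call with a gripper value outside its range is refused whole. "claw" is the finger opening in mm, from 0 to 87.8, set as the call begins (left out, the last holds). The fingers move at their own pace and stop on an object; the grip force is fixed at half the most. Time passes only in rows, so rows that repeat a pose let the fingers close. It gives the time, the measured TCP pose, the force and the opening at its end, in the units of the state.
- env.sense(): the state, without advancing time (a new reading comes with each control period).
- optics.snapshot(name): name is "side" or "top"; returns the picture (420x560x3 uint8, red, green, blue); there is no depth.
- optics.camera_model(name): a dict with "camera_matrix" (3x3 intrinsics, pixels), "dist_coeffs" ([k1, k2, p1, p2, k3] as OpenCV has them; the pictures are not rectified), "world_from_camera" (4x4, takes a point from camera to world coordinates). Camera axes: x right, y down, z forward; pixel columns grow to the right and rows downward; lengths in m; the calibration is good to about 2 mm. A picture is of the moment at which its call begins. camera_model takes no time and is no camera call.
- env.sign_off(): hands the job in, once; it reports no verdict.
The state is a dict: "time": time; "q": joint angles; "dq": joint speeds; "tau": joint torques, N m; "tcp_pos": TCP position; "ee_rot": TCP orientation; "ft_force": force on the tool from outside, world axes, zero at the start; "ft_torque": the same for the moment, N m; "width": finger opening in m.
Only numpy, scipy, OpenCV 4.12 (cv2) and the standard library are available. Lean on these libraries where they do the work, as an engineer would, in place of code of your own. Each camera call takes 0.05 s, during which the arm holds its last target. There are 200 camera calls.

## Working session

There is one attempt and no reset: what is moved stays moved. The work goes in short steps, Python scripts to look and compute and a tool call to move; the robot and the scene stay as the last step left them, time stands still between calls to the robot, and variables do not carry over. Pictures are saved under pics/ and viewed, on a budget of 14 in all, crops included, one or two more only if the job needs it, and the job is handed in when it is done.

Besides the shell and the picture viewer there is one more tool, called after "Call:" by a JSON object that holds its "api" and its "payload". send_rows: Moves the arm, as the interface text tells. Its arguments: {"type":"object","properties":{"steps":{"type":"array"},"claw":{"type":"number"}},"required":["steps"]}

```bash
mkdir -p pics; python3 - <<'E'
from bench import env, optics
import cv2,numpy as np
for n in("top","side"):
    cv2.imwrite(f"pics/{n}0.png",cv2.resize(optics.snapshot(n)[:,:,::-1],(784,588),interpolation=cv2.INTER_CUBIC))
    m=optics.camera_model(n);print(n,m["camera_matrix"],m["dist_coeffs"]);print(np.round(m["world_from_camera"],4))
s=env.sense();print({k:np.round(v,3) for k,v in s.items()})
E
```

```text
top [[412.19458262   0.         280.50994246]
 [  0.         412.19458262 213.21314662]
 [  0.           0.           1.        ]] [-0.05616832  0.          0.          0.          0.        ]
[[-0.0261 -0.9939  0.1068  0.371 ]
 [-0.999   0.0222 -0.0378  0.0203]
 [ 0.0352 -0.1077 -0.9936  1.0375]
 [ 0.      0.      0.      1.    ]]
side [[511.86116592   0.         273.8678381 ]
 [  0.         511.86116592 209.35655387]
 [  0.           0.           1.        ]] [-0.10168187  0.          0.          0.          0.        ]
[[-0.8648 -0.3571  0.3531  0.0695]
 [-0.5022  0.6071 -0.6159  0.6947]
 [ 0.0056 -0.7099 -0.7043  0.8602]
 [ 0.      0.      0.      1.    ]]
{'time': np.float64(0.1), 'q': array([-1.231,  0.424,  1.631, -0.   ,  1.089, -0.019]), 'dq': array([ 0.001, -0.002, -0.001,  0.   ,  0.002, -0.001]), 'tau': array([-0.0000e+00, -5.4561e+01, -2.7433e+01,  6.4000e-02,  1.9000e-02,
       -0.0000e+00]), 'tcp_pos': array([ 0.219, -0.585,  0.23 ]), 'ee_rot': array([-3.09, -0.56,  0.  ]), 'ft_force': array([0.727, 0.062, 0.199]), 'ft_torque': array([-0.053,  0.   , -0.03 ]), 'width': np.float64(0.088)}
```

View pics/top0.png

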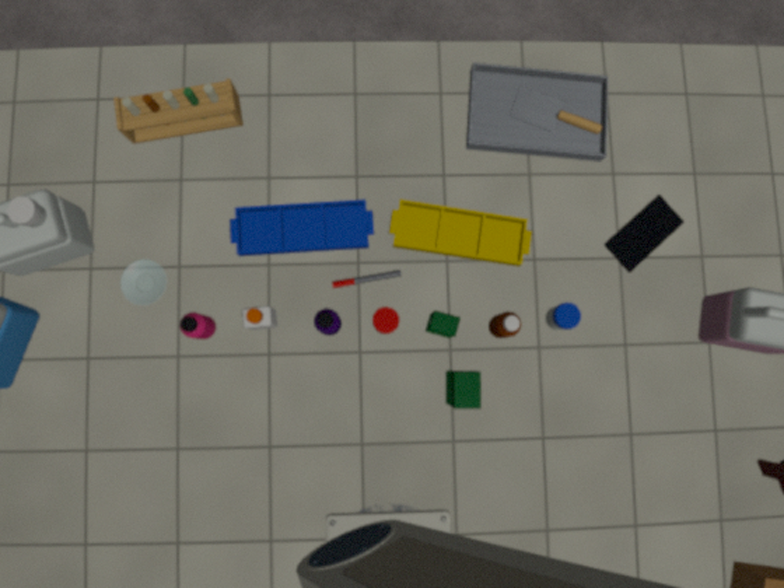

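View pics/side0.png

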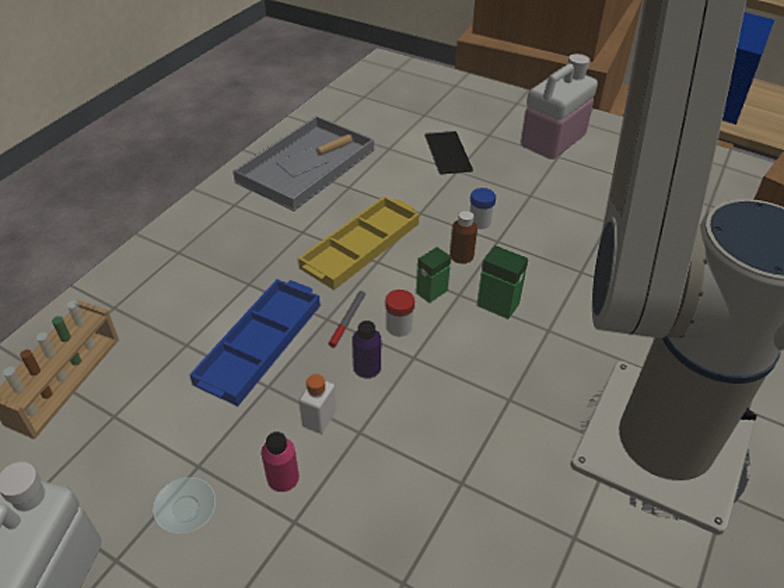

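Top view (784x588 pixels): the stock row is pink (198,326), saline (257,317), violet (328,322), red cup (386,320), small green box (443,324), amber (505,324) and blue cup (566,316). The blue carrier is at (302,228) and the yellow one at (460,232).

There are two slide-box candidates: (443,324), which is smaller, and (464,389), which is larger. I'll measure both and confirm with a crop.

```bash
cat > h.py <<'E'
from bench import env, optics
import cv2,numpy as np
def ray(name,px,z):
    m=optics.camera_model(name);K=np.array(m["camera_matrix"]);T=np.array(m["world_from_camera"])
    u=cv2.undistortPoints(np.array(px,float).reshape(-1,1,2),K,np.array(m["dist_coeffs"]))[:,0]
    d=np.c_[u,np.ones(len(u))]@T[:3,:3].T;o=T[:3,3]
    return (o+d*((z-o[2])/d[:,2])[:,None])[:,:2]
def blob(mask,c,r=60):
    n,l,s,ce=cv2.connectedComponentsWithStats(mask.astype(np.uint8))
    i=min((i for i in range(1,n) if s[i,4]>25),key=lambda i:np.hypot(*(ce[i]-c)))
    ys,xs=np.where(l==i);return np.c_[xs,ys],s[i,4]
def rect(P):
    (c,(a,b),t)=cv2.minAreaRect((P*1000).astype(np.float32))
    if a<b:a,b,t=b,a,t+90
    return np.round(c,1),round(a,1),round(b,1),"long-axis heading",round((t+90)%180-90,1)
E
python3 - <<'E'
from h import *
im=optics.snapshot("top");hsv=cv2.cvtColor(im,cv2.COLOR_RGB2HSV);H,S,V=[hsv[...,i].astype(int) for i in range(3)]
c=lambda x,y:np.array([x,y])/1.4
def go(name,mask,px,z):
    p,n=blob(mask,c(*px));P=ray("top",p,z);print(name,n,"mean",np.round(P.mean(0)*1000,1),*rect(P))
go("blueC",(H>100)&(H<130)&(S>150),(302,228),.02)
go("yelC",(H>20)&(H<35)&(S>150),(460,232),.02)
go("red",(S>170)&((H<8)|(H>172))&(V>80),(386,320),.064)
go("bluecup",(H>95)&(H<125)&(S>120),(566,316),.064)
go("orange",(H>5)&(H<20)&(S>150),(254,316),.09)
go("white body",(S<40)&(V>165),(262,317),.066)
go("violet cap",(V<45),(325,321),.094)
go("amber cap",(S<60)&(V>165),(512,323),.094)
go("pink cap",(V<50),(189,325),.094)
g=(H>40)&(H<90)&(S>100)
go("green small",g,(443,324),.08)
go("green big",g,(464,389),.08)
a=cv2.resize(im[205:300,120:430],None,fx=2.5,fy=2.5,interpolation=cv2.INTER_CUBIC)
s=optics.snapshot("side")[165:235,280:400];s=cv2.resize(s,None,fx=5,fy=5,interpolation=cv2.INTER_CUBIC)
o=np.zeros((a.shape[0]+s.shape[0],max(a.shape[1],s.shape[1]),3),np.uint8);o[:a.shape[0],:a.shape[1]]=a;o[a.shape[0]:,:s.shape[1]]=s
print(o.shape,a.shape);cv2.imwrite("pics/crop1.png",o[:,:800,::-1])
E
```

```text
blueC 3211 mean [613.1 142.6] [613.3 142.1] 252.6 85.6 long-axis heading -87.5
yelC 3254 mean [ 598.5 -142.8] [ 598.3 -143.8] 255.8 88.0 long-axis heading 80.0
red 247 mean [440.  -3.] [439.6  -3.9] 40.3 40.2 long-axis heading -1.3
bluecup 273 mean [ 439.8 -314.3] [ 439.4 -313.5] 44.7 41.1 long-axis heading 88.5
orange 77 mean [450.3 212.7] [449.7 212.2] 20.8 20.6 long-axis heading -0.1Traceback (most recent call last):
  File "<stdin>", line 11, in <module>
  File "<stdin>", line 5, in go
  File "h.py", line 10, in blob
    i=min((i for i in range(1,n) if s[i,4]>25),key=lambda i:np.hypot(*(ce[i]-c)))
ValueError: min() iterable argument is empty
```

```bash
python3 - <<'E'
from h import *
im=optics.snapshot("top");hsv=cv2.cvtColor(im,cv2.COLOR_RGB2HSV);H,S,V=[hsv[...,i].astype(int) for i in range(3)]
c=lambda x,y:np.array([x,y])/1.4
for n,p in dict(body=(266,317),floor=(290,317),wcap=(512,323),vcap=(324,321),vbody=(333,325),pcap=(189,325),pbody=(205,328)).items():
    x,y=c(*p).astype(int);print(n,hsv[y,x],end=" ")
print()
def go(name,mask,px,z):
    try:
        p,n=blob(mask,c(*px));P=ray("top",p,z);print(name,n,np.round(p.mean(0)*1.4),"mean",np.round(P.mean(0)*1000,1),*rect(P))
    except ValueError as e: print(name,"none")
loc=np.zeros(V.shape,bool);loc[210:250,165:200]=1
go("white body",loc&(S<22),(262,317),.066)
loc[:]=0;loc[215:250,345:380]=1
go("amber cap",loc&(S<60)&(V>130),(512,323),.094)
go("violet cap",(V<40),(325,321),.094)
go("pink cap",(V<50),(189,325),.094)
g=(H>40)&(H<90)&(S>100)
go("green small",g,(443,324),.08)
go("green big",g,(464,389),.08)
a=cv2.resize(im[205:300,120:430],None,fx=2.5,fy=2.5,interpolation=cv2.INTER_CUBIC)
s=optics.snapshot("side")[165:235,280:400];s=cv2.resize(s,None,fx=5,fy=5,interpolation=cv2.INTER_CUBIC)
o=np.zeros((a.shape[0]+s.shape[0],800,3),np.uint8);o[:a.shape[0],:a.shape[1]]=a;o[a.shape[0]:,:s.shape[1]]=s
cv2.imwrite("pics/crop1.png",o[:600,:,::-1])
E
```

```text
body [ 23   7 153] floor [ 30  28 120] wcap [ 30   5 152] vcap [75 67 23] vbody [136 201  61] pcap [135  73  28] pbody [167 214 117] 
white body 283 [262. 318.] mean [446.9 203.5] [448.7 206.8] 64.9 42.8 long-axis heading -84.1
amber cap 79 [512. 323.] mean [ 427.6 -212. ] [ 427.8 -211.5] 21.2 20.9 long-axis heading 88.5
violet cap 101 [324. 319.] mean [441.6  97.1] [441.   97.4] 24.4 24.2 long-axis heading 44.1
pink cap 83 [188. 323.] mean [439.3 319.2] [440.3 319.7] 23.0 20.6 long-axis heading 88.7
green small 285 [443. 324.] mean [429.5 -98.2] [429.7 -98. ] 46.3 34.8 long-axis heading 72.7
green big 571 [463. 389.] mean [ 321.  -128.7] [ 320.8 -128. ] 55.3 53.7 long-axis heading -2.0
```

View pics/crop1.png

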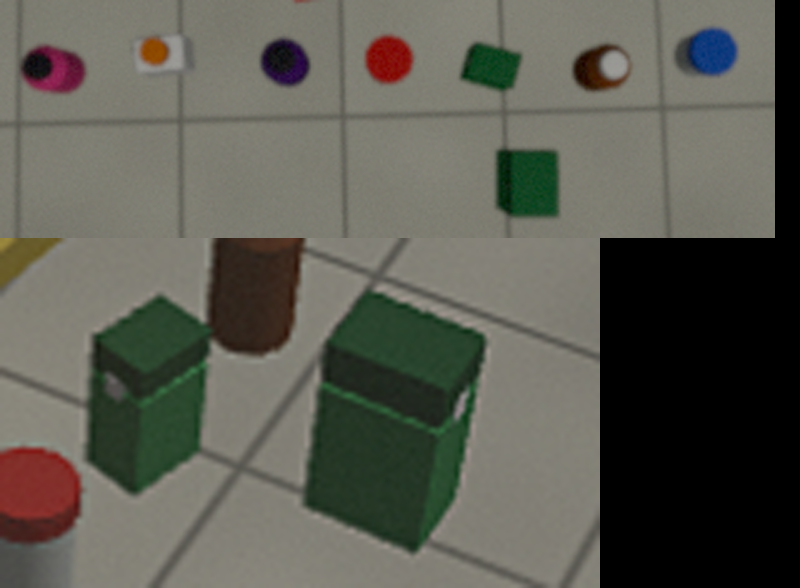

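The crop shows two green boxes. The left one, at (443,324) in the top view, measures 46x35 mm and matches the 34x46 box. The one at (464,389) measures about 55 mm and is the bigger decoy. I'll start with the small box.

```bash
cat > d.py <<'E'
import sys
from bench import env
import numpy as np
from scipy.spatial.transform import Rotation as R
s=env.sense();T=R.from_rotvec(s["ee_rot"]);M=T.as_matrix()
x,y,z,h=map(float,sys.argv[1:5])  # mm, jaw heading deg
p=np.array(s["tcp_pos"])*1000;cur=np.degrees(np.arctan2(M[1,1],M[0,1]))
print("t",round(s["time"],2),"pos",p.round(1),"jaw",cur.round(1),"q6",round(s["q"][5],2),"w",round(s["width"]*1000,1))
tw=-((h-cur+90)%180-90)
print("shift",(M.T@(np.array([x,y,z])-p)).round(1),"twist",round(np.radians(tw),3))
E
python3 d.py 429.5 -98 200 -17.3
```

```text
t 0.25 pos [ 219.4 -585.   230.3] jaw -69.4 q6 -0.02 w 87.9
shift [ 367.7 -382.2   30.6] twist -0.91
```

Call:
{"api": "send_rows", "payload": {"steps": [[[184,-191,0,-0.45],[184,-191,0,-0.45],[184,-191,0,-0.45],[184,-191,0,-0.45],[184,-191,0,-0.45],[184,-191,0,-0.45],[184,-191,0,-0.45],[184,-191,0,-0.45]]], "claw": 87}}

```text
time: 0.92
tcp_pos: [0.3254, -0.3386, 0.2307]
ee_rot: [-2.885, -1.241, -0.0]
ft_force: [-0.8, -0.2, 0.6]
width: 0.0869
```

```bash
python3 d.py 429.5 -98 200 -17.3
```

```text
t 0.92 pos [ 325.4 -338.6  230.7] jaw -43.5 q6 -0.07 w 86.9
shift [246.3 -89.9  30.9] twist -0.457
```

Call:
{"api": "send_rows", "payload": {"steps": [[[246,-90,30,-0.457],[246,-90,30,-0.457],[246,-90,30,-0.457],[246,-90,30,-0.457],[246,-90,30,-0.457],[246,-90,30,-0.457],[246,-90,30,-0.457],[246,-90,30,-0.457]]]}}

```text
time: 1.58
tcp_pos: [0.4307, -0.1, 0.2004]
ee_rot: [-2.53, -1.863, -0.0]
ft_force: [0.4, 0.0, 0.2]
width: 0.0871
```

```bash
python3 d.py 429.5 -98 40 -17.3
```

```text
t 1.58 pos [ 430.7 -100.   200.4] jaw -17.3 q6 0.05 w 87.1
shift [  1.5  -1.7 160.4] twist 0.001
```

Call:
{"api": "send_rows", "payload": {"steps": [[[2,-2,40,0],[2,-2,80,0],[2,-2,120,0],[2,-2,145,0],[2,-2,160,0],[2,-2,160,0]]]}}

```text
time: 2.08
tcp_pos: [0.4261, -0.1003, 0.038]
ee_rot: [-2.531, -1.854, 0.006]
ft_force: [-0.7, -0.7, -1.2]
width: 0.0865
```

Call:
{"api": "send_rows", "payload": {"steps": [[[0,0,0,0],[0,0,0,0],[0,0,0,0],[0,0,0,0],[0,0,0,0],[0,0,0,0],[0,0,0,0],[0,0,0,0]]], "claw": 20}}

```text
time: 2.75
tcp_pos: [0.4286, -0.0992, 0.041]
ee_rot: [2.532, 1.858, 0.001]
ft_force: [0.3, -0.2, 1.0]
width: 0.0369
```

```bash
python3 d.py 616 66 180 2.5
```

```text
t 2.75 pos [428.6 -99.2  41. ] jaw -17.5 q6 0.05 w 36.9
shift [ 213.8  129.4 -138.8] twist -0.348
```

Call:
{"api": "send_rows", "payload": {"steps": [[[0,0,0,0],[0,0,0,0],[0,0,0,0],[0,0,0,0],[0,0,-20,0],[0,0,-40,0],[0,0,-80,0],[0,0,-120,0]]]}}

```text
time: 3.42
tcp_pos: [0.4262, -0.0986, 0.1607]
ee_rot: [-2.53, -1.856, 0.005]
ft_force: [0.2, 0.4, -1.1]
width: 0.0341
```

```bash
python3 d.py 616 66 165 2.5
```

```text
t 3.42 pos [426.2 -98.6 160.7] jaw -17.5 q6 0.05 w 34.1
shift [214.  131.6  -5.1] twist -0.349
```

Held at 34.1 mm, lifted. Carry it to the blue −y compartment.

Call:
{"api": "send_rows", "payload": {"steps": [[[35,22,-5,-0.06],[70,43,-5,-0.12],[105,65,-5,-0.18],[140,86,-5,-0.24],[175,108,-5,-0.3],[200,123,-5,-0.349],[214,131,-5,-0.349],[214,131,-5,-0.349]]]}}

```text
time: 4.08
tcp_pos: [0.6191, 0.0681, 0.1649]
ee_rot: [-2.169, -2.272, -0.001]
ft_force: [-0.8, -0.2, -1.0]
width: 0.0339
```

```bash
python3 d.py 616 66 47 2.5; python3 - <<'E'
from h import *
a=optics.snapshot("top");b=optics.snapshot("side")
cv2.imwrite("pics/p1.png",np.hstack([cv2.resize(a[120:260,140:400],(400,215)),cv2.resize(b[130:300,120:330],(400,324))[:215*324//324]])[:,:,::-1] if 0 else cv2.resize(b[120:300,100:340],(800,600),interpolation=cv2.INTER_CUBIC)[:,:,::-1])
E
```

```text
t 4.08 pos [619.1  68.1 164.9] jaw 2.7 q6 0.04 w 33.9
shift [ -2.   -3.2 117.9] twist 0.003
```

View pics/p1.png

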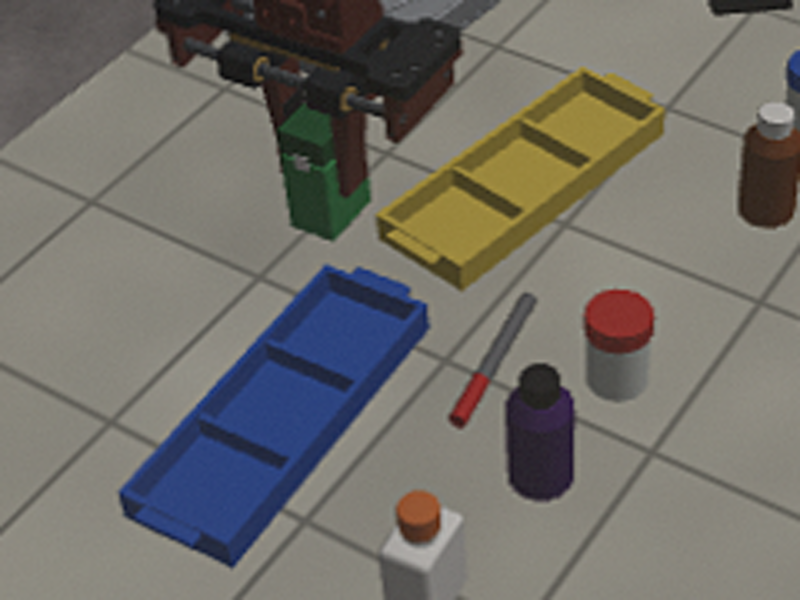

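The box (crop (325,180)) hangs upright in the jaws over the bench near the far blue compartment, whose floor is at crop (350,320). I'll cross-check the carrier with the side camera before lowering.

```bash
python3 - <<'E'
from h import *
px=[(100+x*.3,120+y*.3) for x,y in [(350,320),(275,400),(200,490),(455,230),(525,178),(595,120)]]
print((ray("side",px,.005)*1000).round(0))
E
```

```text
[[ 626.   48.]
 [ 626.  135.]
 [ 620.  222.]
 [ 614.  -68.]
 [ 600. -145.]
 [ 589. -233.]]
```

Call:
{"api": "send_rows", "payload": {"steps": [[[-2,-3,35,0],[-2,-3,70,0],[-2,-3,90,0],[-2,-3,90,0]]]}}

```text
time: 4.52
tcp_pos: [0.6094, 0.062, 0.0711]
ee_rot: [-2.169, -2.264, 0.012]
ft_force: [-1.7, -0.3, -0.9]
width: 0.0341
```

```bash
python3 d.py 617 65 46 2.5
```

```text
t 4.52 pos [609.4  62.   71.1] jaw 2.4 q6 0.04 w 34.1
shift [ 2.7  7.9 25.1] twist -0.001
```

Call:
{"api": "send_rows", "payload": {"steps": [[[0,0,0,0],[0,0,0,0],[0,0,8,0],[0,0,15,0],[0,0,22,0],[0,0,27,0],[0,0,28,0],[0,0,28,0]]]}}

```text
time: 5.18
tcp_pos: [0.614, 0.0636, 0.047]
ee_rot: [-2.171, -2.269, 0.001]
ft_force: [0.6, 0.2, -1.1]
width: 0.0339
```

Call:
{"api": "send_rows", "payload": {"steps": [[[0,0,0,0],[0,0,0,0],[0,0,1,0],[0,0,1,0]]]}}

```text
time: 5.52
tcp_pos: [0.6145, 0.0636, 0.0468]
ee_rot: [2.172, 2.27, 0.0]
ft_force: [-0.8, -0.7, 0.1]
width: 0.0338
```

Call:
{"api": "send_rows", "payload": {"steps": [[[0,0,1,0],[0,0,1,0],[0,0,1,0]]]}}

```text
time: 5.77
tcp_pos: [0.6147, 0.0636, 0.046]
ee_rot: [2.172, 2.269, 0.001]
ft_force: [-0.3, 0.4, 1.7]
width: 0.0336
```

Call:
{"api": "send_rows", "payload": {"steps": [[[0,0,0,0],[0,0,0,0],[0,0,0,0],[0,0,0,0],[0,0,-15,0],[0,0,-50,0],[0,0,-90,0],[0,0,-130,0]]], "claw": 80}}

```text
time: 6.43
tcp_pos: [0.6136, 0.0634, 0.1763]
ee_rot: [-2.171, -2.269, 0.003]
ft_force: [0.7, -0.6, 0.8]
width: 0.0795
```

```bash
python3 d.py 441 97 170 0; python3 - <<'E'
from h import *
b=optics.snapshot("side")
cv2.imwrite("pics/p2.png",cv2.resize(b[120:300,100:340],(800,600),interpolation=cv2.INTER_CUBIC)[:,:,::-1])
E
```

```text
t 6.43 pos [613.6  63.4 176.3] jaw 2.5 q6 0.04 w 79.5
shift [  41.1 -170.9    6.7] twist 0.044
```

View pics/p2.png

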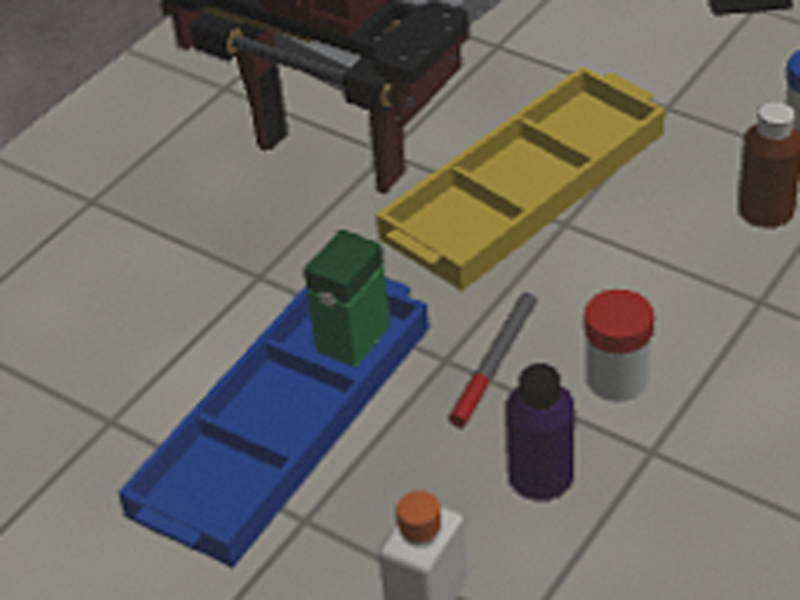

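The box stands upright in the far blue compartment at crop (345,300), clear of the walls. Violet bottle next.

Call:
{"api": "send_rows", "payload": {"steps": [[[10,-40,0,0.04],[20,-80,0,0.04],[30,-120,0,0.04],[38,-155,0,0.04],[41,-171,0,0.04],[41,-171,0,0.04],[41,-171,0,0.04],[41,-171,30,0.04]]], "claw": 87}}

```text
time: 7.15
tcp_pos: [0.4473, 0.0979, 0.1496]
ee_rot: [2.212, 2.221, 0.015]
ft_force: [2.6, 0.2, -0.4]
width: 0.0871
```

```bash
python3 d.py 442 97 40 0
```

```text
t 7.15 pos [447.3  97.9 149.6] jaw 0.2 q6 0.19 w 87.1
shift [ -1.1  -6.5 109.5] twist 0.004
```

Call:
{"api": "send_rows", "payload": {"steps": [[[-1,-3,0,0],[-1,-3,35,0],[-1,-3,70,0],[-1,-3,95,0],[-1,-3,106,0],[-1,-3,106,0],[-1,-3,106,0],[-1,-3,106,0]]]}}

```text
time: 7.82
tcp_pos: [0.44, 0.096, 0.0405]
ee_rot: [2.217, 2.225, 0.002]
ft_force: [0.5, 0.1, -0.4]
width: 0.0871
```

Call:
{"api": "send_rows", "payload": {"steps": [[[0,0,0,0],[0,0,0,0],[0,0,0,0],[0,0,0,0],[0,0,0,0],[0,0,0,0],[0,0,0,0],[0,0,0,0]]], "claw": 30}}

```text
time: 8.48
tcp_pos: [0.4393, 0.0961, 0.0399]
ee_rot: [2.216, 2.226, 0.001]
ft_force: [0.7, 0.2, 2.2]
width: 0.0433
```

Call:
{"api": "send_rows", "payload": {"steps": [[[0,0,0,0],[0,0,0,0],[0,0,0,0],[0,0,-15,0],[0,0,-40,0],[0,0,-80,0],[0,0,-120,0],[0,0,-120,0]]]}}

```text
time: 9.15
tcp_pos: [0.4419, 0.0966, 0.1652]
ee_rot: [2.213, 2.222, 0.012]
ft_force: [2.1, 0.8, -0.5]
width: 0.0434
```

```bash
python3 d.py 613 141 165 2.5
```

```text
t 9.15 pos [441.9  96.6 165.2] jaw 0.2 q6 0.18 w 43.4
shift [ 43.7 171.3   1.8] twist -0.04
```

Call:
{"api": "send_rows", "payload": {"steps": [[[9,35,0,-0.04],[18,70,0,-0.04],[27,105,0,-0.04],[36,140,0,-0.04],[42,162,0,-0.04],[45,173,0,-0.04],[45,173,0,-0.04],[45,173,0,-0.04]]]}}

```text
time: 9.82
tcp_pos: [0.6103, 0.1414, 0.1579]
ee_rot: [-2.171, -2.269, 0.004]
ft_force: [0.9, -0.4, -2.4]
width: 0.0433
```

Call:
{"api": "send_rows", "payload": {"steps": [[[0,0,0,0],[0,0,35,0],[0,0,65,0],[0,0,85,0],[0,0,95,0],[0,0,95,0],[0,0,95,0],[0,0,95,0]]]}}

```text
time: 10.48
tcp_pos: [0.6123, 0.1418, 0.0661]
ee_rot: [2.171, 2.269, 0.003]
ft_force: [-0.3, 0.4, -1.5]
width: 0.0434
```

```bash
python3 d.py 613 141 46 2.5
```

```text
t 10.48 pos [612.3 141.8  66.1] jaw 2.5 q6 0.16 w 43.4
shift [-0.8  0.6 20.1] twist 0.0
```

Call:
{"api": "send_rows", "payload": {"steps": [[[0,0,7,0],[0,0,13,0],[0,0,17,0],[0,0,19,0],[0,0,20,0],[0,0,21,0],[0,0,21,0],[0,0,21,0]]]}}

```text
time: 11.15
tcp_pos: [0.6114, 0.1416, 0.0448]
ee_rot: [-2.172, -2.269, 0.001]
ft_force: [-4.0, -1.5, 10.3]
width: 0.0437
```

Call:
{"api": "send_rows", "payload": {"steps": [[[0,0,0,0],[0,0,0,0],[0,0,0,0],[0,0,0,0],[0,0,-15,0],[0,0,-50,0],[0,0,-90,0],[0,0,-130,0]]], "claw": 87}}

```text
time: 11.82
tcp_pos: [0.6109, 0.1415, 0.1742]
ee_rot: [-2.171, -2.269, 0.003]
ft_force: [1.2, 0.3, 0.5]
width: 0.0865
```

```bash
python3 d.py 450 212 175 6
```

```text
t 11.82 pos [610.9 141.5 174.2] jaw 2.5 q6 0.16 w 86.5
shift [  77.5 -157.6   -0.5] twist -0.061
```

Set down with a 10 N touch, then released. Saline bottle next.

Call:
{"api": "send_rows", "payload": {"steps": [[[16,-34,0,-0.05],[32,-68,0,-0.05],[48,-100,0,-0.05],[64,-132,0,-0.05],[74,-152,0,-0.05],[77,-158,0,-0.05],[77,-158,0,-0.05],[77,-158,0,-0.05]]]}}

```text
time: 12.48
tcp_pos: [0.4513, 0.2119, 0.174]
ee_rot: [2.113, 2.324, 0.002]
ft_force: [-0.3, -1.0, -1.2]
width: 0.0865
```

Call:
{"api": "send_rows", "payload": {"steps": [[[0,0,0,0],[0,0,35,0],[0,0,65,0],[0,0,65,0],[0,0,65,0]]]}}

```text
time: 12.9
tcp_pos: [0.4503, 0.2108, 0.1076]
ee_rot: [-2.115, -2.321, 0.005]
ft_force: [-0.0, 0.5, 1.1]
width: 0.0871
```

```bash
python3 d.py 450 211 40 6; python3 - <<'E'
from h import *
b=optics.snapshot("side");a=optics.snapshot("top")
f=lambda i:cv2.resize(i,None,fx=4,fy=4,interpolation=cv2.INTER_CUBIC)
cv2.imwrite("pics/p3.png",np.hstack([f(b[190:340,120:310]),np.zeros((600,4,3),np.uint8)])[:,:,::-1])
E
```

```text
t 12.9 pos [450.3 210.8 107.6] jaw 5.3 q6 0.32 w 87.1
shift [ 0.3 -0.1 67.6] twist -0.012
```

View pics/p3.png

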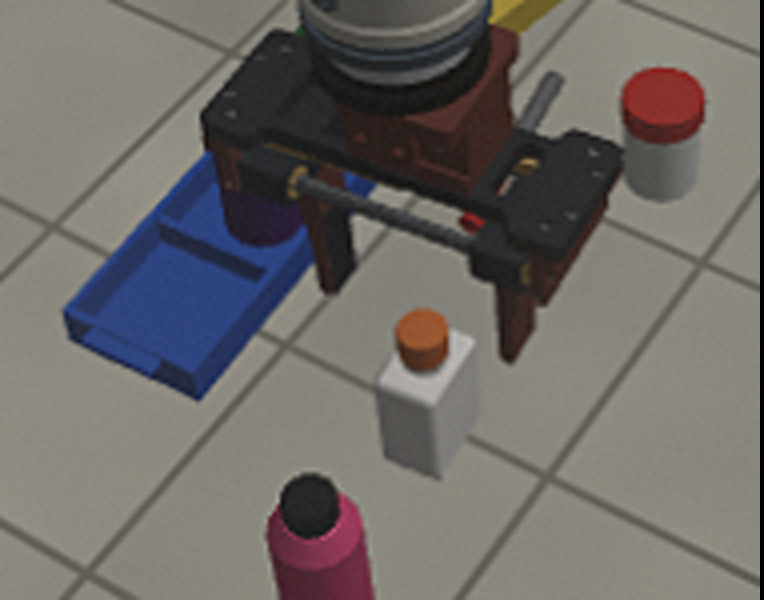

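The fingers at (330,280) and (515,350) straddle the saline bottle (cap at (423,340)), in line with its 34 mm faces. The violet bottle stands in the middle blue compartment. Descend.

Call:
{"api": "send_rows", "payload": {"steps": [[[0,0,25,0],[0,0,50,0],[0,0,64,0],[0,0,67,0],[0,0,67,0],[0,0,67,0]]]}}

```text
time: 13.5
tcp_pos: [0.4516, 0.2121, 0.0431]
ee_rot: [2.114, 2.322, 0.003]
ft_force: [0.5, 0.6, -0.4]
width: 0.0872
```

Call:
{"api": "send_rows", "payload": {"steps": [[[0,0,0,0],[0,0,0,0],[0,0,0,0],[0,0,0,0],[0,0,0,0],[0,0,0,0],[0,0,0,0],[0,0,0,0]]], "claw": 20}}

```text
time: 14.17
tcp_pos: [0.4503, 0.2116, 0.0416]
ee_rot: [-2.115, -2.323, 0.0]
ft_force: [-0.3, -0.5, -0.1]
width: 0.0371
```

Call:
{"api": "send_rows", "payload": {"steps": [[[0,0,0,0],[0,0,0,0],[0,0,0,0],[0,0,0,0],[0,0,-20,0],[0,0,-60,0],[0,0,-100,0],[0,0,-140,0]]]}}

```text
time: 14.83
tcp_pos: [0.4494, 0.2112, 0.1827]
ee_rot: [-2.114, -2.322, 0.003]
ft_force: [1.5, 0.3, -0.9]
width: 0.0338
```

```bash
python3 d.py 598 -143 180 -10
```

```text
t 14.83 pos [449.4 211.2 182.7] jaw 5.4 q6 0.32 w 33.8
shift [-366.6  114.8    2.7] twist 0.268
```

Call:
{"api": "send_rows", "payload": {"steps": [[[-37,11,0,0.03],[-74,23,0,0.06],[-110,35,0,0.09],[-147,46,0,0.12],[-184,58,0,0.15],[-220,69,0,0.18],[-256,80,0,0.22],[-290,91,0,0.26]]]}}

```text
time: 15.5
tcp_pos: [0.5681, -0.0706, 0.1814]
ee_rot: [-2.4, -2.026, 0.001]
ft_force: [-0.8, -0.8, -1.0]
width: 0.034
```

Call:
{"api": "send_rows", "payload": {"steps": [[[-30,9,0,0.01],[-40,12,0,0.01],[-40,12,0,0.01],[-40,12,0,0.01]]]}}

```text
time: 15.83
tcp_pos: [0.5726, -0.1097, 0.1812]
ee_rot: [-2.408, -2.015, 0.001]
ft_force: [-0.5, 0.5, -1.7]
width: 0.0338
```

```bash
python3 d.py 598 -143 67 -10
```

```text
t 15.83 pos [ 572.6 -109.7  181.2] jaw -10.1 q6 -0.03 w 33.8
shift [-28.3  31.  114.1] twist -0.003
```

Call:
{"api": "send_rows", "payload": {"steps": [[[-20,22,0,0],[-28,31,0,0],[-28,31,30,0],[-28,31,65,0],[-28,31,90,0],[-28,31,100,0],[-28,31,100,0],[-28,31,100,0]]]}}

```text
time: 16.5
tcp_pos: [0.5993, -0.1422, 0.082]
ee_rot: [-2.407, -2.019, 0.0]
ft_force: [-0.8, 1.3, -1.9]
width: 0.0338
```

```bash
python3 d.py 598 -143 46 -10
```

```text
t 16.5 pos [ 599.3 -142.2   82. ] jaw -10.0 q6 -0.08 w 33.8
shift [-1.1 -1.1 36. ] twist -0.0
```

Call:
{"api": "send_rows", "payload": {"steps": [[[0,0,10,0],[0,0,20,0],[0,0,28,0],[0,0,32,0],[0,0,34,0],[0,0,36,0],[0,0,36,0],[0,0,36,0]]]}}

```text
time: 17.17
tcp_pos: [0.5988, -0.143, 0.0466]
ee_rot: [-2.408, -2.017, 0.001]
ft_force: [-2.9, 1.4, 6.5]
width: 0.034
```

Call:
{"api": "send_rows", "payload": {"steps": [[[0,0,0,0],[0,0,0,0]]]}}

```text
time: 17.33
tcp_pos: [0.5988, -0.143, 0.0466]
ee_rot: [-2.408, -2.017, 0.001]
ft_force: [-3.4, 0.6, 7.6]
width: 0.0337
```

Contact with the floor; release, lift and go to the red cup.

Call:
{"api": "send_rows", "payload": {"steps": [[[0,0,0,0],[0,0,0,0],[0,0,0,0],[0,0,0,0],[0,0,-15,0],[0,0,-50,0],[0,0,-90,0],[0,0,-130,0]]], "claw": 87}}

```text
time: 18.0
tcp_pos: [0.5983, -0.1428, 0.1763]
ee_rot: [-2.407, -2.016, 0.002]
ft_force: [0.6, -0.7, -0.7]
width: 0.0836
```

```bash
python3 d.py 440 -3 175 -5
```

```text
t 18.0 pos [ 598.3 -142.8  176.3] jaw -10.1 q6 -0.08 w 83.6
shift [ 109.9 -180.4    1.7] twist -0.089
```

Call:
{"api": "send_rows", "payload": {"steps": [[[18,-30,0,-0.08],[37,-60,0,-0.08],[55,-90,0,-0.08],[74,-121,0,-0.08],[92,-151,0,-0.08],[105,-172,0,-0.08],[110,-180,0,-0.08],[110,-180,0,-0.08]]]}}

```text
time: 18.67
tcp_pos: [0.4398, -0.0022, 0.1758]
ee_rot: [-2.323, -2.114, 0.0]
ft_force: [0.3, -1.1, 0.4]
width: 0.0872
```

Call:
{"api": "send_rows", "payload": {"steps": [[[0,0,0,0],[0,0,20,0],[0,0,55,0],[0,0,65,0],[0,0,65,0],[0,0,65,0]]]}}

```text
time: 19.17
tcp_pos: [0.4415, -0.0037, 0.1105]
ee_rot: [-2.326, -2.111, 0.002]
ft_force: [-0.0, 0.6, 0.3]
width: 0.0869
```

```bash
python3 d.py 440 -3 40 -5; python3 - <<'E'
from h import *
b=optics.snapshot("side")
cv2.imwrite("pics/p4.png",cv2.resize(b[120:300,140:380],(800,600),interpolation=cv2.INTER_CUBIC)[:,:,::-1])
E
```

```text
t 19.17 pos [441.5  -3.7 110.5] jaw -5.5 q6 0.06 w 86.9
shift [ 0.5 -1.5 70.5] twist -0.01
```

View pics/p4.png

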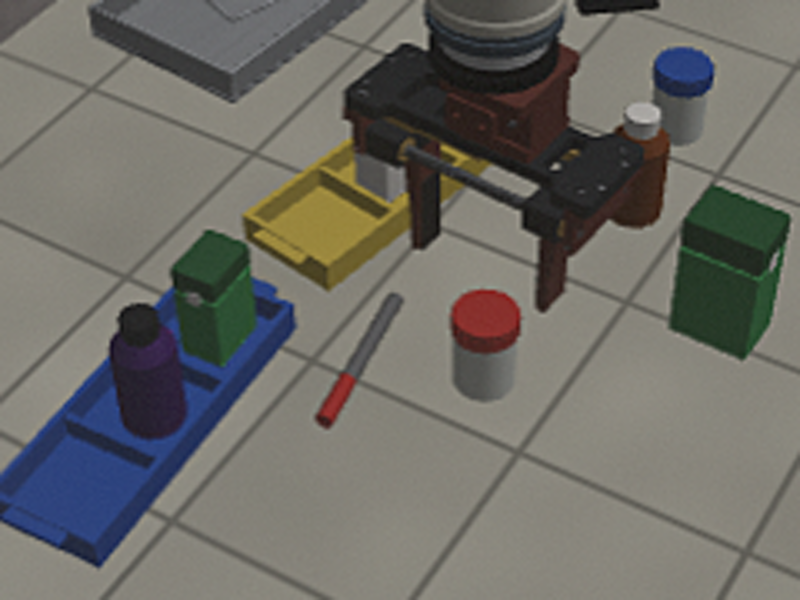

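The fingers at (425,240) and (550,300) are set on either side of the red cup (485,340). The blue kit items are upright and the saline bottle is in the middle yellow compartment. Grasp the cup.

Call:
{"api": "send_rows", "payload": {"steps": [[[0,-1,25,0],[0,-1,50,0],[0,-1,65,0],[0,-1,69,0],[0,-1,69,0],[0,-1,69,0]]]}}

```text
time: 19.72
tcp_pos: [0.4411, -0.0032, 0.0427]
ee_rot: [2.325, 2.111, 0.002]
ft_force: [0.8, -0.2, 0.7]
width: 0.0871
```

Call:
{"api": "send_rows", "payload": {"steps": [[[0,0,0,0],[0,0,0,0],[0,0,0,0],[0,0,0,0],[0,0,0,0],[0,0,0,0],[0,0,0,0],[0,0,0,0]]], "claw": 30}}

```text
time: 20.38
tcp_pos: [0.4402, -0.0031, 0.0418]
ee_rot: [2.325, 2.112, 0.0]
ft_force: [-0.2, 0.5, 2.6]
width: 0.0461
```

Call:
{"api": "send_rows", "payload": {"steps": [[[0,0,0,0],[0,0,0,0],[0,0,0,0],[0,0,-15,0],[0,0,-50,0],[0,0,-90,0],[0,0,-130,0],[0,0,-130,0]]]}}

```text
time: 21.05
tcp_pos: [0.4439, -0.0032, 0.1777]
ee_rot: [2.32, 2.107, 0.012]
ft_force: [1.8, -0.8, 0.1]
width: 0.0454
```

```bash
python3 d.py 612 -68 170 -10
```

```text
t 21.05 pos [443.9  -3.2 177.7] jaw -5.5 q6 0.06 w 45.4
shift [-48.4 173.5   9.5] twist 0.079
```

Call:
{"api": "send_rows", "payload": {"steps": [[[-9,32,0,0.08],[-18,64,0,0.08],[-27,97,0,0.08],[-36,130,0,0.08],[-44,158,0,0.08],[-48,175,0,0.08],[-48,175,0,0.08],[-48,175,0,0.08]]]}}

```text
time: 21.72
tcp_pos: [0.6091, -0.0677, 0.1703]
ee_rot: [-2.407, -2.016, 0.002]
ft_force: [-1.0, -0.2, -0.5]
width: 0.0455
```

Call:
{"api": "send_rows", "payload": {"steps": [[[0,0,0,0],[0,0,35,0],[0,0,70,0],[0,0,90,0],[0,0,100,0],[0,0,100,0],[0,0,100,0],[0,0,100,0]]]}}

```text
time: 22.38
tcp_pos: [0.6105, -0.0676, 0.0732]
ee_rot: [2.407, 2.017, 0.002]
ft_force: [-0.5, -0.2, -0.6]
width: 0.0454
```

```bash
python3 d.py 612 -68 47 -10
```

```text
t 22.38 pos [610.5 -67.6  73.2] jaw -10.1 q6 0.05 w 45.4
shift [-0.2  1.5 26.2] twist -0.001
```

Call:
{"api": "send_rows", "payload": {"steps": [[[0,1,9,0],[0,1,17,0],[0,1,22,0],[0,1,25,0],[0,1,26,0],[0,1,27,0],[0,1,27,0],[0,1,27,0]]]}}

```text
time: 23.05
tcp_pos: [0.6103, -0.0677, 0.0465]
ee_rot: [-2.407, -2.017, 0.001]
ft_force: [-7.8, 0.4, 20.6]
width: 0.0453
```

Call:
{"api": "send_rows", "payload": {"steps": [[[0,0,0,0],[0,0,0,0],[0,0,0,0],[0,0,0,0],[0,0,-15,0],[0,0,-50,0],[0,0,-90,0],[0,0,-130,0]]], "claw": 87}}

```text
time: 23.72
tcp_pos: [0.6098, -0.0677, 0.175]
ee_rot: [-2.407, -2.016, 0.003]
ft_force: [1.2, 0.5, -0.3]
width: 0.0869
```

```bash
python3 d.py 428 -211 175 -10
```

```text
t 23.72 pos [609.8 -67.7 175. ] jaw -10.1 q6 0.05 w 86.9
shift [-172.9 -153.9    0.4] twist -0.002
```

Call:
{"api": "send_rows", "payload": {"steps": [[[-27,-24,0,0],[-54,-48,0,0],[-82,-73,0,0],[-110,-98,0,0],[-138,-123,0,0],[-160,-142,0,0],[-173,-154,0,0],[-173,-154,0,0]]]}}

```text
time: 24.38
tcp_pos: [0.426, -0.2124, 0.1744]
ee_rot: [-2.41, -2.013, 0.002]
ft_force: [0.4, 0.3, -0.3]
width: 0.087
```

Call:
{"api": "send_rows", "payload": {"steps": [[[0,0,0,0],[0,0,20,0],[0,0,55,0],[0,0,65,0],[0,0,65,0],[0,0,65,0]]]}}

```text
time: 24.88
tcp_pos: [0.4291, -0.2106, 0.1095]
ee_rot: [-2.406, -2.018, 0.001]
ft_force: [0.6, 0.3, -0.1]
width: 0.0871
```

```bash
python3 d.py 428 -211 40 -10; python3 - <<'E'
from h import *
b=optics.snapshot("side")
cv2.imwrite("pics/p5.png",cv2.resize(b[90:270,170:410],(800,600),interpolation=cv2.INTER_CUBIC)[:,:,::-1])
E
```

```text
t 24.88 pos [ 429.1 -210.6  109.5] jaw -10.0 q6 -0.31 w 87.1
shift [-0.6 -0.9 69.5] twist -0.001
```

View pics/p5.png

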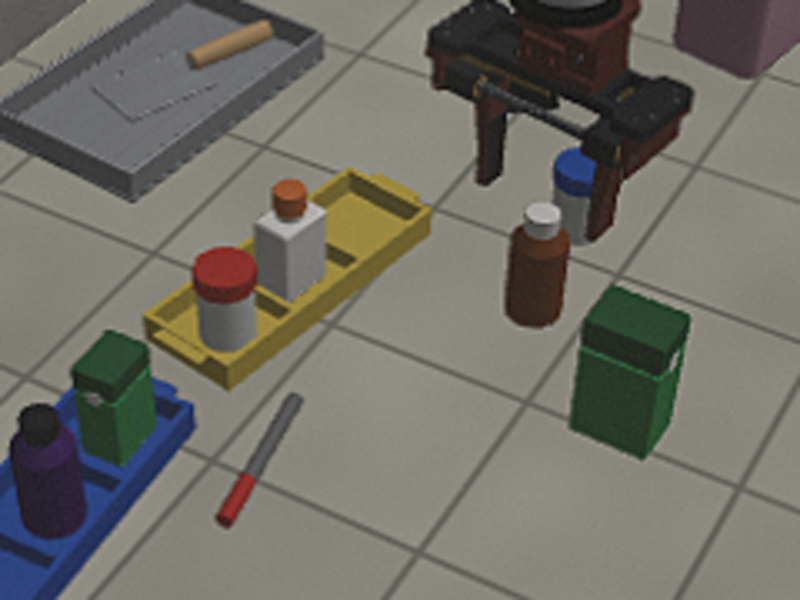

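The red cup and saline bottle are upright in the yellow carrier at (225,300) and (290,240). The fingers at (490,175) and (600,235) straddle the amber bottle (540,265), and the blue cup behind it stays clear.

Call:
{"api": "send_rows", "payload": {"steps": [[[0,0,25,0],[0,0,50,0],[0,0,65,0],[0,0,69,0],[0,0,69,0],[0,0,69,0]]]}}

```text
time: 25.43
tcp_pos: [0.4297, -0.2115, 0.0418]
ee_rot: [2.407, 2.017, 0.001]
ft_force: [-0.2, 1.1, 0.9]
width: 0.087
```

Call:
{"api": "send_rows", "payload": {"steps": [[[0,0,0,0],[0,0,0,0],[0,0,0,0],[0,0,0,0],[0,0,0,0],[0,0,0,0],[0,0,0,0],[0,0,0,0]]], "claw": 30}}

```text
time: 26.1
tcp_pos: [0.4288, -0.2112, 0.0407]
ee_rot: [2.408, 2.018, 0.0]
ft_force: [-0.0, -1.2, 1.8]
width: 0.0429
```

Call:
{"api": "send_rows", "payload": {"steps": [[[0,0,0,0],[0,0,0,0],[0,0,0,0],[0,0,-15,0],[0,0,-50,0],[0,0,-90,0],[0,0,-130,0],[0,0,-150,0]]]}}

```text
time: 26.77
tcp_pos: [0.4299, -0.2117, 0.1945]
ee_rot: [2.405, 2.015, 0.003]
ft_force: [0.7, 0.2, -2.1]
width: 0.0431
```

```bash
python3 d.py 610 218 190 2.5
```

```text
t 26.77 pos [ 429.9 -211.7  194.5] jaw -10.1 q6 -0.31 w 43.1
shift [454.6 102.    4.4] twist -0.22
```

Call:
{"api": "send_rows", "payload": {"steps": [[[36,8,0,0],[72,16,0,0],[109,24,0,0],[146,33,0,0],[183,41,0,0],[220,49,0,0],[257,58,0,0],[294,66,0,0]]]}}

```text
time: 27.43
tcp_pos: [0.5453, 0.0687, 0.1903]
ee_rot: [-2.408, -2.018, 0.001]
ft_force: [0.9, 0.1, -0.8]
width: 0.0434
```

Call:
{"api": "send_rows", "payload": {"steps": [[[36,8,0,-0.05],[72,16,0,-0.1],[109,24,0,-0.15],[140,31,0,-0.2],[158,36,0,-0.22],[160,36,0,-0.22],[160,36,0,-0.22],[160,36,0,-0.22]]]}}

```text
time: 28.1
tcp_pos: [0.6077, 0.2171, 0.1899]
ee_rot: [-2.172, -2.269, 0.003]
ft_force: [-0.8, -0.2, -1.6]
width: 0.0428
```

```bash
python3 d.py 610 218 70 2.5
```

```text
t 28.1 pos [607.7 217.1 189.9] jaw 2.5 q6 0.28 w 42.8
shift [  0.9   2.6 119.9] twist -0.0
```

Call:
{"api": "send_rows", "payload": {"steps": [[[1,2,35,0],[1,2,70,0],[1,2,100,0],[1,2,115,0],[1,2,120,0],[1,2,120,0],[1,2,120,0],[1,2,120,0]]]}}

```text
time: 28.77
tcp_pos: [0.6117, 0.2189, 0.0725]
ee_rot: [2.172, 2.268, 0.004]
ft_force: [0.4, -0.2, -0.9]
width: 0.0433
```

```bash
python3 d.py 610 218 46 2.5
```

```text
t 28.77 pos [611.7 218.9  72.5] jaw 2.5 q6 0.28 w 43.3
shift [-0.9 -1.8 26.5] twist -0.0
```

Call:
{"api": "send_rows", "payload": {"steps": [[[0,0,9,0],[0,0,17,0],[0,0,22,0],[0,0,24,0],[0,0,25,0],[0,0,26,0],[0,0,26,0],[0,0,26,0]]]}}

```text
time: 29.43
tcp_pos: [0.6099, 0.2189, 0.0457]
ee_rot: [-2.171, -2.269, 0.002]
ft_force: [-5.0, -1.9, 11.8]
width: 0.0435
```

Call:
{"api": "send_rows", "payload": {"steps": [[[0,0,0,0],[0,0,0,0],[0,0,0,0]]]}}

```text
time: 29.68
tcp_pos: [0.6099, 0.2189, 0.0457]
ee_rot: [-2.171, -2.269, 0.002]
ft_force: [-4.9, -2.1, 11.1]
width: 0.0433
```

Call:
{"api": "send_rows", "payload": {"steps": [[[0,0,0,0],[0,0,0,0],[0,0,0,0],[0,0,0,0],[0,0,-15,0],[0,0,-50,0],[0,0,-90,0],[0,0,-130,0]]], "claw": 87}}

```text
time: 30.35
tcp_pos: [0.6101, 0.2189, 0.1764]
ee_rot: [-2.172, -2.269, 0.002]
ft_force: [1.0, 0.5, -0.9]
width: 0.0864
```

Call:
{"api": "send_rows", "payload": {"steps": [[[0,-35,-20,0],[0,-70,-40,0],[0,-110,-60,0],[0,-150,-60,0],[0,-180,-60,0],[0,-200,-60,0],[0,-200,-60,0],[0,-200,-60,0]]]}}

```text
time: 31.02
tcp_pos: [0.4108, 0.2105, 0.2359]
ee_rot: [2.17, 2.27, 0.003]
ft_force: [0.3, -0.4, 0.2]
width: 0.0871
```

```bash
python3 - <<'E'
from h import *
b=optics.snapshot("side");a=optics.snapshot("top")
cv2.imwrite("pics/p6.png",cv2.resize(b,(784,588),interpolation=cv2.INTER_CUBIC)[:,:,::-1])
cv2.imwrite("pics/p7.png",cv2.resize(a[120:270,110:430],(800,375),interpolation=cv2.INTER_CUBIC)[:,:,::-1])
hsv=cv2.cvtColor(a,cv2.COLOR_RGB2HSV);H,S,V=[hsv[...,i].astype(int) for i in range(3)]
p,n=blob((H>95)&(H<125)&(S>120),np.array([404,226]));print("blue cup",ray("top",p,.064).mean(0))
p,n=blob((H>155)&(H<172)&(S>150),np.array([143,233]));print("pink body px",p.mean(0)*1.4,n)
E
```

```text
blue cup [ 0.4399591  -0.31445368]Traceback (most recent call last):
  File "<stdin>", line 7, in <module>
  File "h.py", line 10, in blob
    i=min((i for i in range(1,n) if s[i,4]>25),key=lambda i:np.hypot(*(ce[i]-c)))
ValueError: min() iterable argument is empty
```

View pics/p6.png

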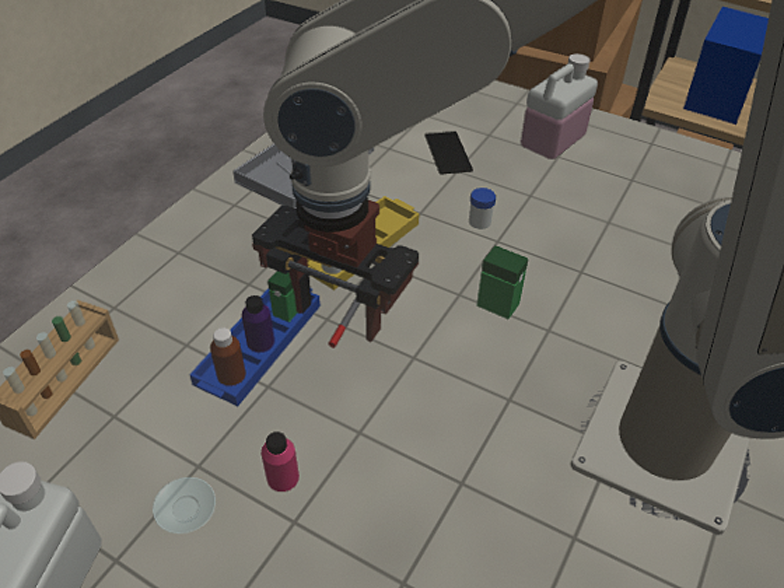

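View pics/p7.png

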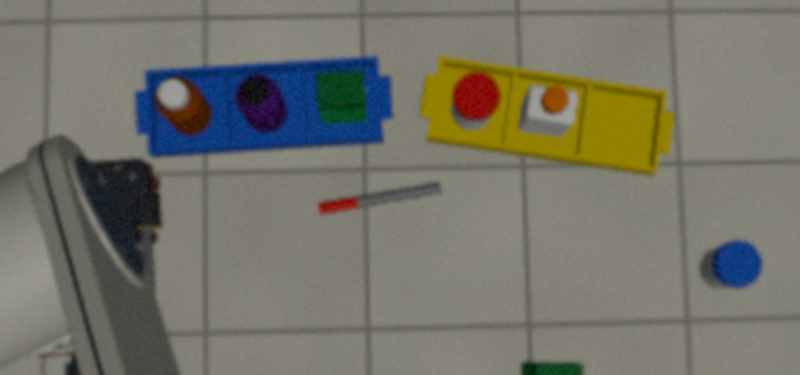

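The side view shows amber (228,357), violet (257,325) and the slide box (283,297) upright in the blue carrier, each in its own compartment. The top crop shows the red cup (476,97) and saline bottle (550,107) in the yellow one. The pink bottle (280,462) is at its starting pixels, and the blue cup's position is unchanged to 0.2 mm. Handing in.

```bash
python3 -c "
from bench import env
print(env.sign_off())"
```

```text
the job is handed in; nothing more can be done
None
```

Both kits are made up and the job is handed in at about 31 s of the 128 s allowed. `sign_off` reports no verdict, so success rests on my own checks.

- **Blue carrier:** it holds the small slide box, the violet bottle and the amber bottle. I told the box from the larger decoy by its measured 46x35 mm top, against about 55 mm.
- **Yellow carrier:** it holds the red-lidded cup and the white bottle with the orange cap.
- **Placing:** each item was lowered to the compartment floor before release. Four showed a clear upward touch force of about 7 to 21 N. The slide box showed only about 2 N, within 1 mm of its expected height.
- **Final pictures:** all five items stand upright in compartments of their own, and the gripper is clear of everything.
- **Stock that stays:** the blue-lidded cup measured within 0.2 mm of where it started. The arm hid the pink bottle from the top camera, so its colour measurement failed there. In the side view it is upright at its starting pixels.

I judged the blue carrier by eye in the side view as a cross-check, and it differed from the top-view measurement by up to 20 mm. I used the top-view figures, and the final pictures bear them out.

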